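# Start the blotting power supply

### The job

Start the transfer on the blotting power supply: tip its rocker switch fully over to ON by pressing down the raised end (the end towards the display ridge), then push the round preset key fully in so that it stays down, and then press the triangular run key fully down, hold it there for two seconds and let go. Do not press the square stop key, and leave the small vial on the deck, the jar, the tray and the roller where they stand.

Things in the scene. Friction and masses are not known exactly. Their poses are not given: they have to be found in the camera images.
- supply: Power supply, fixed beige case, 260 mm (its x) by 330 mm (its y); origin at the centre of its underside, z up. Flat deck 70 mm above the bench; along the far edge (its x over +70 mm) a display ridge 30 mm higher. Rocker and three keys stand in a row along its y, at its x = -15 mm, 68 mm apart; which is in which place changes. Their caps are all light grey.
- rocker_far (a point): Point on top of the raised, ridge-side half of the rocker, 17 mm from the pivot; moves with it. Rocker: shallow V from the side, 52 mm along the supply's x, 26 mm wide, on a 66 x 38 mm dark bezel 8 mm high. Off: near half level, far half rising to 9 mm at its end, this point 23 mm above the deck. On: far half level, 17 mm above the deck, so the point sinks 6 mm.
- rocker (a joint): Rocker angle, rad: 0 = off (near half level, far half raised), grows as the far half is pushed down, 0.36 = fully on. It stays where it is left; about 3 N at the point above moves it.
- round_key_top (a point): Round preset key, 32 mm across. Dark bezel 50 x 50 mm, 8 mm high. Point: centre of the flat cap top, 19 mm above the deck when up; moves with the cap, 7 mm straight down to the stop (then 4 mm above the bezel). It has no return spring: about 3 N pushes it and it stays where it is left.
- round_key (a joint): Travel of the round key, m: 0 = up, 0.007 = fully in.
- tri_key_top (a point): Triangular run key, equilateral, 42 mm sides, one corner towards the ridge. Dark bezel 50 x 50 mm, 8 mm high. Point: centre of the flat cap top, 19 mm above the deck when up; moves with the cap, 7 mm straight down to the stop (then 4 mm above the bezel). A spring returns it: 1.5 N starts it, 5 N holds it fully down.
- tri_key (a joint): Travel of the triangular key, m: 0 = up, 0.007 = fully down.
- square_key_top (a point): Square stop key, 30 x 30 mm, not to be pressed. Dark bezel 50 x 50 mm, 8 mm high. Point: centre of the flat cap top, 19 mm above the deck when up; moves with the cap, 7 mm straight down to the stop (then 4 mm above the bezel). Sprung like the triangular one.
- square_key (a joint): Travel of the square key, m: 0 = up, 0.007 = fully down.
- vial: Small amber glass vial with white cap, 24 mm across, 42 mm high, standing loose on the deck somewhere along the supply's near edge; origin at the centre of its underside. Bystander.
- jar: Glass bottle with blue cap, 80 mm across, 130 mm high, standing loose on the bench to the right (-y) of the supply; origin at the centre of its underside. Bystander.
- tray: Clear plastic tray, 120 x 160 x 35 mm, loose on the bench to the left (+y) of the supply; origin at the centre of its underside. Bystander.
- roller: Blot roller lying loose in the tray: white cylinder 24 mm across, 90 mm long, along its x, and a handle reaching 116 mm to its -y; origin under the middle of the cylinder. Bystander.

How it is judged:
By the outcome, as a careful person would: the job done as asked, in the order asked, and still so for the second after the job is handed in, with the robot touching nothing.
It also fails if it takes over 43 s, if anything falls off the work surface, if the arm or the gripper's body presses on something with over 40 N, if the wrist force passes 120 N, or if a joint passes its speed limit or range.

### The arm

A 6-joint arm with a two-finger parallel gripper is mounted at the origin on the work surface. World frame = base frame: x ahead of the robot, y to its left, z up, the work surface at z = 0. Lengths are in mm, angles in rad, forces in N, time in s.
With the tool pointing down it reaches from about 350 to 975 mm from the base axis. Payload 7.1 kg.
Tool frame: the origin (TCP) lies midway between the tips of the shut fingers; the grasp point (between the pads) lies 19 mm behind it (ctrl.tcp_to_grasp is the distance from the TCP to the grasp point, in mm); z points along the fingers, y is the line along which they close (so a half turn about z gives the same grasp; the last joint's range is limited). The gripper opens to 88 mm and grips with 3 to 60 N. Pads are 20 mm wide; open, the fingers measure 115 mm over their backs; the gripper's body (75 mm by 178 mm) begins 61 mm behind the grasp point.
Start: joints at [1.323, 0.423, 1.63, -0, 1.089, -0.019], TCP at [141.724, 608.703, 222.675] pointing down, gripper open.
Joint ranges: [-3, 3], [-0.9, 2.11], [0.09, 2.58], [-1.31, 4.45], [0.11, 2.69], [-2.54, 2.54]. Speed limits (rad/s): [2.39, 2.39, 3.01, 3.14, 3.14, 3.14].

### API

Orientations are given as a rotation vector (axis times angle).
In Python, from workcell import get_obs, cams, ticket, boxes_of, ctrl gives the robot as it stands.
- The arm moves only by the shell command python3 -m creep 'ROWS' [OPENING]. ROWS is JSON, one flat list of numbers, 4 for each row, row after row: the shift along the world's x, y, z in m, then the turn about the world's z in rad. In form: [tx, ty, tz, spin, tx, ty, tz, spin, ...]. A call has 1 to 10 rows; each row is the pose to reach, as a shift and turn from the pose commanded when the call began; what a row does not reach only later rows make up. A row lasts 1/12 s, in which the tool goes at most 41.7 mm and 7.16 degrees, less where a joint would pass 70% of its speed; a pose out of reach is approached as far as the arm can. A call with a gripper value outside its range is refused whole. OPENING is the opening, from 0 (shut) to 1 (fully open), set as the call begins (- or left out, the last holds). The fingers move at their own pace and stop on an object; the grip force is fixed at half the most. Time passes only in rows, so rows that repeat a pose let the fingers close. It gives the time, the measured TCP pose, the force, the opening and the grip force at its end, in the units of the state.
- get_obs(): the state, without advancing time (a new reading comes with each control period).
- cams.get_image(name): name is "scene" or "top" or "wrist"; returns (picture, depth): 480x640x3 uint8, red, green, blue; 480x640 float32, mm along the optical axis (not along the pixel's ray), 0 where there is no reading.
- cams.get_calibration(name): a dict with "mtx" (3x3 intrinsics, pixels), "D" ([k1, k2, p1, p2, k3] as OpenCV has them; the pictures are not rectified), "R" (3x3) and "t" (3): a world point X has camera coordinates R X + t; the wrist camera has in their place "mount" (4x4, takes a point from camera to tool coordinates, whose origin is the TCP and whose axes are the flange's). Camera axes: x right, y down, z forward; pixel columns grow to the right and rows downward; lengths in mm; the calibration is good to about 2 mm. A picture is of the moment at which its call begins: read the wrist's pose just before it. get_calibration takes no time and is no camera call.
- ticket.close_job(): hands the job in; it is judged then, once.
Trained networks look in the newest picture that a camera, given by its name, has taken for a name from the list of things; names that differ only in an ending like _2 or _b are one class to them, and where a whole thing is asked for, a point or a joint stands for the part that bears it (a point fixed in the world has none). Each returns a list of dicts, best first, with "score" (0 to 1); they miss things now and then, are a little off and sometimes report something else, mostly with a low value. They report only what shows in the picture. A call takes as long as a camera call.
- boxes_of(camera, target): "centre" ([column, row] in pixels, amid what is visible of it).
The state is a dict: "t": time; "qpos": joint angles; "qvel": joint speeds; "joint_torque": joint torques, N m; "ee_pos": TCP position; "orientation": TCP orientation; "ft_force": force on the tool from outside, world axes, zero at the start; "moment": the same for the moment, N m; "width": finger opening in mm; "grasp_force": force on a finger pad.
Only numpy, scipy, OpenCV 4.12 (cv2) and the standard library are available. Lean on these libraries where they do the work, as an engineer would, in place of code of your own. Each camera call takes 0.05 s, during which the arm holds its last target. There are 200 camera calls.

## Working session

There is one attempt and no reset: what is moved stays moved. The work goes in short steps, Python scripts to look and compute and a shell command to move; the robot and the scene stay as the last step left them, time stands still between calls to the robot, and variables do not carry over. Pictures are saved under pics/ and viewed, at most 10 in all, crops included, and the job is handed in when it is done.

```bash
mkdir -p pics; cat > h.py <<'E'
import numpy as np, cv2
from workcell import get_obs, cams, boxes_of
def world(cam,px,dep,z=None):
    c=cams.get_calibration(cam);R=np.array(c["R"]);t=np.array(c["t"]).ravel()
    u=cv2.undistortPoints(np.array([[px]],float),np.array(c["mtx"]),np.array(c["D"]))[0,0]
    r=R.T@np.array([u[0],u[1],1]);o=-R.T@t
    if z is not None: return o+r*(z-o[2])/r[2]
    x,y=int(round(px[0])),int(round(px[1]))
    p=dep[max(y-2,0):y+3,max(x-2,0):x+3];p=p[p>0]
    return o+r*(np.median(p) if p.size else np.nan)
E
python3 - <<'E'
from h import *
for cam in ["top","scene"]:
    im,d=cams.get_image(cam);cv2.imwrite(f"pics/{cam}.png",im[:,:,::-1]);np.save(cam+"_d.npy",d)
    for n in ["supply","rocker_far","rocker","round_key_top","tri_key_top","square_key_top","vial","jar"]:
        for b in boxes_of(cam,n)[:2]:
            print(cam,n,round(b["score"],2),np.round(b["centre"]),np.round(world(cam,b["centre"],d)))
o=get_obs();print(o["t"],o["ee_pos"],o["orientation"])
E
```

```text
top supply 0.76 [333. 212.] [592.  30.  71.]
top supply 0.67 [148. 230.] [571. 484.  19.]
top rocker_far 0.72 [376. 206.] [600. -71.  86.]
top rocker_far 0.69 [144. 228.] [578. 497.  13.]
top rocker 0.81 [378. 207.] [597. -75.  86.]
top round_key_top 0.57 [348. 216.] [578.  -5.  89.]
top tri_key_top 0.73 [294. 241.] [522. 122.  90.]
top tri_key_top 0.15 [350. 219.] [570.  -7.  89.]
top square_key_top 0.65 [322. 230.] [546.  58.  88.]
top vial 0.68 [321. 231.] [544.  60.  89.]
top vial 0.57 [320. 275.] [440.  64. 110.]
top jar 0.82 [532. 243.] [ 502. -415.  102.]
scene supply 0.68 [308. 250.] [591.  63.  69.]
scene rocker_far 0.64 [284. 216.] [596. -57.  84.]
scene rocker 0.46 [280. 216.] [606. -56.  89.]
scene round_key_top 0.5 [300. 225.] [575.  -4.  88.]
scene tri_key_top 0.41 [344. 255.] [530. 130.  85.]
scene square_key_top 0.59 [323. 239.] [549.  64.  88.]
scene jar 0.84 [255. 137.] [ 518. -399.   77.]
0.9 [141.71928965 608.72435818 222.68623728] [-3.58686961e-01 -3.12102295e+00 -6.70850752e-05]
```

View pics/top.png

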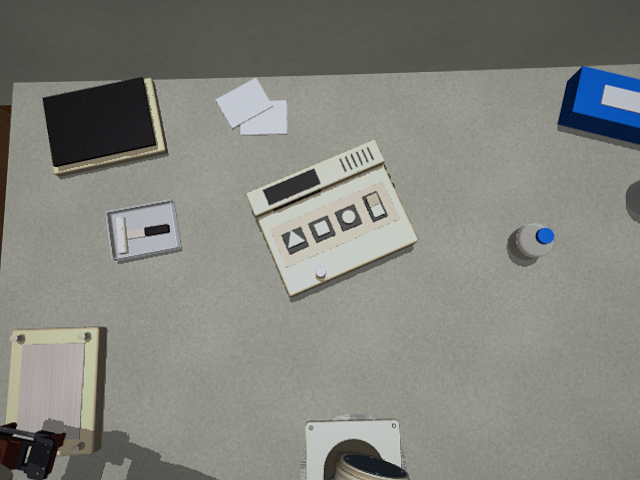

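View pics/scene.png

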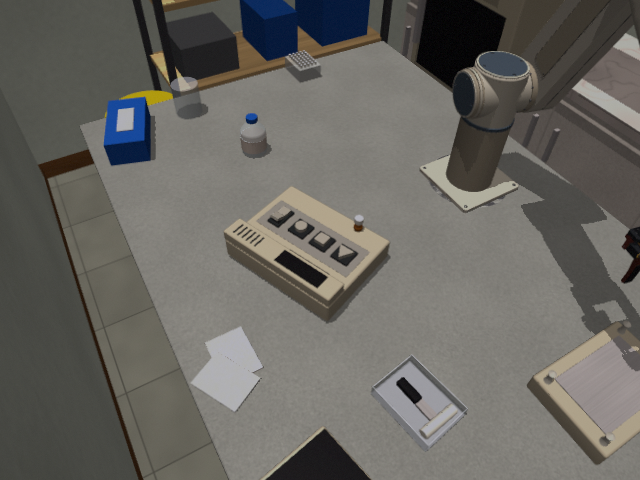

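Top view: a row of triangle (294,241), square (321,228), round (348,216) and rocker (376,206), with the vial at (320,274). The scene view agrees. Supply yaw is about 21°. I'll shut the gripper, hover above and refine with the wrist camera.

```bash
python3 -m creep '[0.2,-0.28,0.05,0.3,0.2,-0.28,0.05,0.3,0.2,-0.28,0.05,0.3,0.2,-0.28,0.05,0.3,0.2,-0.28,0.05,0.3,0.2,-0.28,0.05,0.3,0.2,-0.28,0.05,0.3,0.2,-0.28,0.05,0.3,0.2,-0.28,0.05,0.3,0.2,-0.28,0.05,0.3]' 0
python3 -m creep '[0.22,-0.31,0.01,0.3,0.22,-0.31,0.01,0.3,0.22,-0.31,0.01,0.3,0.22,-0.31,0.01,0.3,0.22,-0.31,0.01,0.3,0.22,-0.31,0.01,0.3,0.22,-0.31,0.01,0.3,0.22,-0.31,0.01,0.3,0.22,-0.31,0.01,0.3,0.22,-0.31,0.01,0.3]'
python3 - <<'E'
from h import *
from scipy.spatial.transform import Rotation as Ro
o=get_obs();print(o["t"],o["ee_pos"],o["orientation"],o["width"],o["ft_force"],o["qpos"])
im,d=cams.get_image("wrist");cv2.imwrite("pics/w1.png",im[:,:,::-1])
c=cams.get_calibration("wrist");M=np.array(c["mount"]);print(M)
R=Ro.from_rotvec(o["orientation"]).as_matrix()
np.savez("w1.npz",d=d,R=R,p=o["ee_pos"])
for n in ["rocker_far","rocker","round_key_top","tri_key_top","square_key_top","vial"]:
  for b in boxes_of("wrist",n)[:2]:
    px=b["centre"];u=cv2.undistortPoints(np.array([[px]],float),np.array(c["mtx"]),np.array(c["D"]))[0,0]
    z=d[int(px[1]),int(px[0])];X=R@(M[:3,:3]@(np.array([u[0],u[1],1])*z)+M[:3,3])+o["ee_pos"]
    print(n,round(b["score"],2),np.round(px),np.round(X,1))
E
```

```text
t: 1.73
ee_pos: [343.6, 326.5, 273.6]
orientation: [-0.106, 3.138, 0.001]
ft_force: [0.1, -0.1, -0.1]
width: 24.7
grasp_force: 0.0
t: 2.57
ee_pos: [564.3, 16.0, 282.7]
orientation: [-0.577, 3.087, -0.001]
ft_force: [-0.3, 1.3, -0.7]
width: 0.5
grasp_force: 0.0
2.5667 [564.34039387  16.03799121 282.65794423] [-5.76813414e-01  3.08677210e+00 -1.47929251e-03] 0.5007888063257672 [-0.25585878  1.3469765  -0.73060824] [ 7.70630931e-03  2.68370690e-01  1.70923752e+00 -7.43965189e-04
  1.16245116e+00 -1.93226636e+00]
[[-1.05463569e-03 -9.55107435e-01 -2.96257786e-01  8.13989838e+01]
 [ 9.99999442e-01 -1.02737397e-03 -2.47698406e-04 -3.09979562e-01]
 [-6.77889497e-05 -2.96257882e-01  9.55107985e-01 -1.62333516e+02]
 [ 0.00000000e+00  0.00000000e+00  0.00000000e+00  1.00000000e+00]]
round_key_top 0.71 [300. 205.] [576.7  -2.6  89.9]
tri_key_top 0.95 [454. 197.] [523.3 116.7  90.1]
square_key_top 0.75 [374. 203.] [552.6  55.2  89.9]
vial 0.56 [437.  86.] [449.6  59.3 113.3]
```

View pics/w1.png

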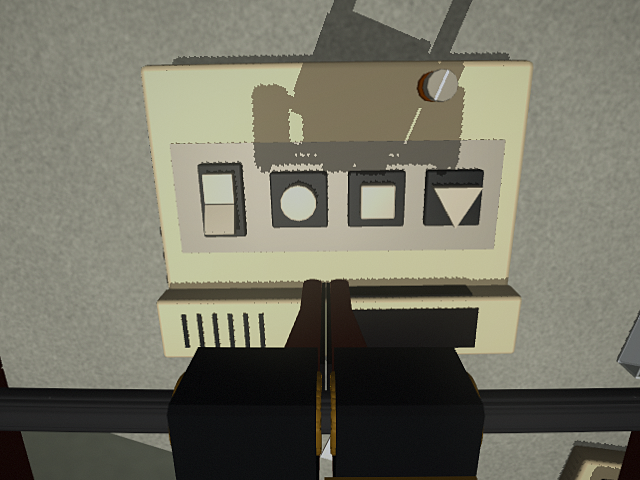

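The wrist view shows the row rocker (219,205), round (298,202), square (378,202), triangle (457,201). The far half of the rocker is the darker lower part, about (219,220).

```bash
python3 - <<'E'
from h import *
f=np.load("w1.npz");d,R,p=f["d"],f["R"],f["p"]
c=cams.get_calibration("wrist");M=np.array(c["mount"])
def W(px):
    u=cv2.undistortPoints(np.array([[px]],float),np.array(c["mtx"]),np.array(c["D"]))[0,0]
    z=np.median(d[px[1]-2:px[1]+3,px[0]-2:px[0]+3]);return R@(M[:3,:3]@(np.array([u[0],u[1],1])*z)+M[:3,3])+p
P={k:W(v) for k,v in dict(pivot=(218,205),far=(218,223),near=(218,188),round=(298,202),square=(378,202),tri=(457,201),deckA=(200,265),deckB=(480,265)).items()}
for k in P: print(k,np.round(P[k],1))
k=["pivot","round","square","tri"];s=np.array([0,68,136,204])
A=np.array([P[i][:2] for i in k]);v=(np.polyfit(s,A,1));print(v);y=v[0]/np.linalg.norm(v[0]);x=np.array([y[1],-y[0]])
F=A.mean(0)+np.outer(s-102,y);F[0]
print("fit",np.round(F,1),"resid",np.round(A-F,1),"rocker_far",F[0]+17*x, "yaw",np.arctan2(-y[0],y[1]), "tooly",R[:,1],np.arctan2(R[1,1],R[0,1]), "want",np.arctan2(y[1],y[0]))
T=np.array([F[0]+17*x,F[1],F[3]]);print("shifts from now",np.round(T-p[:2],1),p)
E
```

```text
pivot [602.7 -68.7  87.8]
far [616.2 -63.2  93.3]
near [588.6 -73.1  87.4]
round [575.2  -5.5  89.3]
square [550.6  58.1  89.4]
tri [525.4 120.6  89.3]
deckA [670.1 -70.4  70.4]
deckB [575.1 175.6  70.5]
[[-3.77158214e-01  9.28637432e-01]
 [ 6.01944991e+02 -6.85793373e+01]]
fit [[601.9 -68.4]
 [576.3  -5.4]
 [550.7  57.6]
 [525.1 120.6]] resid [[ 0.9 -0.3]
 [-1.1 -0.1]
 [-0.1  0.4]
 [ 0.3  0. ]] rocker_far [617.60704    -61.96454151] yaw 0.3857895488636269 tooly [-0.36112149  0.93251803 -0.0011813 ] 1.9402668591228642 want 1.9565858756585235
shifts from now [[ 53.3 -78. ]
 [ 11.9 -21.4]
 [-39.2 104.6]] [564.34039387  16.03799121 282.65794423]
```

```bash
python3 -m creep '[0.053,-0.078,-0.12,0.016,0.053,-0.078,-0.12,0.016,0.053,-0.078,-0.12,0.016,0.053,-0.078,-0.12,0.016,0.053,-0.078,-0.165,0.016,0.053,-0.078,-0.18,0.016,0.053,-0.078,-0.18,0.016,0.053,-0.078,-0.18,0.016]'
python3 -m creep '[0,0,-0.003,0,0,0,-0.006,0,0,0,-0.009,0,0,0,-0.011,0,0,0,-0.013,0,0,0,-0.015,0,0,0,-0.015,0,0,0,-0.015,0]'
```

```text
t: 3.58
ee_pos: [614.0, -58.1, 102.2]
orientation: [0.606, -3.08, -0.001]
ft_force: [-0.2, -0.2, -0.2]
width: 0.2
grasp_force: 0.0
t: 4.25
ee_pos: [614.7, -59.4, 87.7]
orientation: [0.604, -3.083, 0.0]
ft_force: [1.9, 0.7, 2.3]
width: 0.2
grasp_force: 1.0
```

```bash
python3 -m creep '[0.001,-0.001,0.008,0,0.003,-0.0025,0.008,0,0.003,-0.0025,0.003,0,0.003,-0.0025,-0.0005,0,0.003,-0.0025,-0.0015,0,0.003,-0.0025,-0.002,0,0.003,-0.0025,-0.002,0,0.003,-0.0025,-0.002,0]'
```

```text
t: 4.92
ee_pos: [617.8, -62.0, 87.2]
orientation: [-0.604, 3.083, -0.001]
ft_force: [-5.0, 0.7, 17.8]
width: 0.2
grasp_force: 8.8
```

```bash
python3 -m creep '[0,0,0.04,0,-0.01,0.01,0.08,0,-0.02,0.03,0.11,0,-0.04,0.05,0.13,0,-0.04,0.05,0.13,0,-0.04,0.05,0.13,0,-0.04,0.05,0.13,0,-0.04,0.05,0.13,0]'
cat > look.py <<'E'
import sys
from h import *
from scipy.spatial.transform import Rotation as Ro
o=get_obs();im,d=cams.get_image("wrist");cv2.imwrite("pics/"+sys.argv[1],im[:,:,::-1])
R=Ro.from_rotvec(o["orientation"]).as_matrix();p=o["ee_pos"];c=cams.get_calibration("wrist");M=np.array(c["mount"])
v,u=np.mgrid[0:480,0:640];q=np.stack([u.ravel(),v.ravel()],1).astype(float)[:,None]
n=cv2.undistortPoints(q,np.array(c["mtx"]),np.array(c["D"]))[:,0];z=d.ravel()
X=(np.c_[n,np.ones(len(n))]*z[:,None])@M[:3,:3].T+M[:3,3];X=X@R.T+p;X=X[z>0]
y=np.array([-.3763,.9265]);x=np.array([y[1],-y[0]])
for k,(cx,cy) in dict(rocker=(601.9,-68.4),round=(576.3,-5.4),square=(550.7,57.6),tri=(525.1,120.6)).items():
    for s in ([-22,-12,12,17,22] if k=="rocker" else [0]):
        e=np.array([cx,cy])+s*x;m=np.hypot(*(X[:,:2]-e).T)<2.5;print(k,s,m.sum(),np.round(np.median(X[m,2]),1) if m.any() else None)
m=np.hypot(*(X[:,:2]-(np.array([601.9,-68.4])+50*x)).T)<4;print("deck",np.median(X[m,2]) if m.any() else None,o["t"],p)
E
python3 look.py w2.png
```

```text
t: 5.58
ee_pos: [577.4, -12.3, 214.1]
orientation: [0.603, -3.081, -0.001]
ft_force: [0.3, 0.3, -0.8]
width: 0.3
grasp_force: 0.0
rocker -22 89 311.0
rocker -12 36 91.8
rocker 12 38 87.5
rocker 17 32 87.8
rocker 22 35 87.4
round 0 38 89.4
square 0 115 296.5
tri 0 38 89.4
deck 70.79325240335565 5.5833 [577.37261081 -12.32592451 214.10571179]
```

The far half of the rocker is level 17 mm above the deck, so it's fully on. Next is the round key.

```bash
python3 -m creep '[-0.001,0.006,-0.04,0,-0.001,0.006,-0.08,0,-0.001,0.006,-0.105,0,-0.001,0.006,-0.115,0,-0.001,0.006,-0.12,0,-0.001,0.006,-0.124,0,-0.001,0.006,-0.127,0,-0.001,0.006,-0.13,0,-0.001,0.006,-0.133,0,-0.001,0.006,-0.135,0]'
python3 -m creep '[0,0,0,0,0,0,-0.0005,0,0,0,-0.0005,0]'
```

```text
t: 6.47
ee_pos: [577.8, -6.1, 81.9]
orientation: [-0.604, 3.08, -0.001]
ft_force: [-4.4, -0.9, 24.2]
width: 0.3
grasp_force: 12.2
t: 6.72
ee_pos: [577.8, -6.0, 82.1]
orientation: [-0.604, 3.08, -0.001]
ft_force: [-3.1, -2.1, 11.3]
width: 0.5
grasp_force: 6.1
```

```bash
python3 -m creep '[0,0,0.03,0,0,0,0.07,0,0,0,0.11,0,0,0.02,0.14,0,-0.01,0.02,0.14,0,-0.01,0.02,0.14,0,-0.01,0.02,0.14,0]'
python3 look.py w3.png
```

```text
t: 7.3
ee_pos: [566.1, 14.3, 220.1]
orientation: [-0.605, 3.083, -0.0]
ft_force: [0.3, 0.5, 0.4]
width: 0.5
grasp_force: 0.0
rocker -22 38 95.5
rocker -12 34 91.8
rocker 12 37 87.3
rocker 17 33 87.4
rocker 22 34 87.5
round 0 33 82.4
square 0 37 89.5
tri 0 38 89.2
deck 70.43498341129678 7.3 [566.10061211  14.31210413 220.05491177]
```

```bash
python3 -m creep '[-0.014,0.036,0,0,-0.028,0.072,0,0,-0.042,0.106,-0.01,0,-0.042,0.106,-0.05,0,-0.042,0.106,-0.09,0,-0.042,0.106,-0.12,0,-0.042,0.106,-0.12,0,-0.042,0.106,-0.12,0]'
python3 -m creep '[0,0,-0.004,0,0,0,-0.008,0,0,0,-0.012,0,0,0,-0.015,0,0,0,-0.018,0,0,0,-0.02,0,0,0,-0.02,0,0,0,-0.02,0]'
```

```text
t: 8.02
ee_pos: [523.1, 119.6, 98.0]
orientation: [0.603, -3.077, 0.0]
ft_force: [0.3, 0.0, 1.3]
width: 0.4
grasp_force: 0.0
t: 8.68
ee_pos: [526.1, 120.2, 82.1]
orientation: [-0.604, 3.08, -0.0]
ft_force: [-2.0, -2.5, 16.7]
width: 0.5
grasp_force: 8.3
```

```bash
for i in 1 2; do python3 -m creep '[0,0,0,0,0,0,0,0,0,0,0,0,0,0,0,0,0,0,0,0,0,0,0,0,0,0,0,0,0,0,0,0,0,0,0,0,0,0,0,0]'; done
python3 -m creep '[0,0,0,0,0,0,0,0,0,0,0,0,0,0,0,0]'
python3 -m creep '[0,0,0.03,0,0,0,0.07,0,0,0,0.11,0,0.04,-0.1,0.14,0,0.04,-0.1,0.14,0,0.04,-0.1,0.14,0,0.04,-0.1,0.14,0,0.04,-0.1,0.14,0,0.04,-0.1,0.14,0]'
python3 look.py w4.png
```

```text
t: 9.52
ee_pos: [526.1, 120.2, 82.1]
orientation: [-0.604, 3.08, -0.0]
ft_force: [-1.5, -1.5, 16.0]
width: 0.5
grasp_force: 8.2
t: 10.35
ee_pos: [526.1, 120.3, 82.1]
orientation: [-0.604, 3.08, -0.0]
ft_force: [-1.3, -1.7, 16.8]
width: 0.3
grasp_force: 8.2
t: 10.68
ee_pos: [526.1, 120.3, 82.1]
orientation: [-0.604, 3.08, -0.0]
ft_force: [-1.3, -2.2, 16.5]
width: 0.5
grasp_force: 8.2
t: 11.43
ee_pos: [563.9, 20.5, 219.6]
orientation: [0.603, -3.082, -0.001]
ft_force: [-0.4, 0.4, -0.3]
width: 0.5
grasp_force: 0.0
rocker -22 40 95.4
rocker -12 36 91.9
rocker 12 35 87.4
rocker 17 36 87.3
rocker 22 34 87.1
round 0 37 82.3
square 0 39 89.3
tri 0 38 89.2
deck 70.41923532698968 11.4333 [563.8753942   20.52835916 219.60392331]
```

View pics/w4.png

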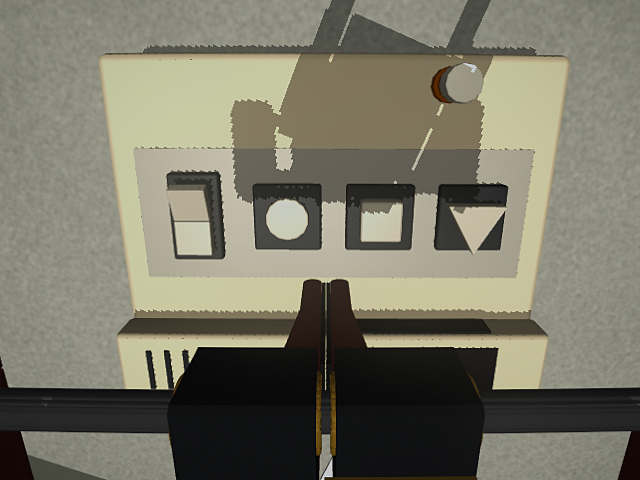

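The rocker is on (near half raised, 190,205), the round key is in (287,218), the triangle has sprung back (475,225), and the square key (380,220) and the vial (460,83) are untouched.

```bash
python3 -c "
from workcell import ticket
print(ticket.close_job())"
```

```text
the job is handed in; nothing more can be done
None
```

The transfer is started and the job handed in at about 11.5 s: rocker fully on, round key fully in, run key held fully down for just over 2 s and released. The square key is still up and the vial is still standing; the jar, tray and roller were never approached, though I took no final picture of them.

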